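Clamp the filter cell with its reversible ratchet

TASK

Clamp the filter cell shut: flip the ratchet's direction tab over from loosen to tighten (its clockwise side), then work the handle in strokes, clockwise from above, until the lid seal is hand-tight, which is when a steady push on the knob of about 12 N just moves it (under 10 N is still loose; more than 16 N crushes the seal). Never wind the spindle backwards, leave the tab on tighten, then let go, and do not disturb the measuring cylinder, beaker or sample bottle.

Things in the scene. Friction and masses are not known exactly. Their poses are not given: they have to be found in the camera images.
- clamp: Fixed yoke over the round steel filter cell, with the ratchet on top. Origin on the vertical spindle axis at bench level, z up; x is the handle's direction when handle reads 0. Crossbar hub: disc of radius 57 mm, top at 160 mm; two 8 mm stop lugs on it, 50 mm from the axis, reach 180 mm.
- cell: The filter cell under the clamp, steel, same origin and axes as the clamp (base 160 mm across, lid top at 117 mm). Fixed to the bench. How hard the seal resists is felt at the knob only while the handle is moving clockwise; once it stands still, friction takes up the load and holds the seal pressed.
- spindle (a joint): Turn of the spindle (rad), seen as the hex stub on the head; grows clockwise from above = tighter. Only the ratchet drives it; 0.6 N m of friction holds it where it is left. After 0.2 to 1.4 rad of tightening it meets the seal, at an angle that differs each time and cannot be seen; from there it stiffens by 8 N m per rad.
- handle (a joint): Handle angle about the spindle (rad), grows clockwise from above; stops dead on the lugs at -0.7 and 0.7 (that is not tightness). 0.25 N m of friction; stays where left. Tab on tighten: clockwise strokes turn the spindle after up to 0.5 rad of play (about 6 N at the knob until the seal is met), return strokes click free. Tab on loosen: the reverse.
- knob_center (a point): Centre of the upright black round knob at the handle's end, 150 mm from the spindle axis: 24 mm diameter, 42 mm tall, 183 to 225 mm above the bench. x outwards along the handle, z up. Rigid on the handle: a head 80 mm across (163 to 189 mm above the bench), casing 36 mm wide out to 67 mm from the axis, then a bar 18 mm wide, top at 183 mm.
- selector (a joint): Ratchet direction tab (rad), -0.45 to 0.45, grows clockwise from above: negative is loosen, positive tighten; flipped beyond 0.3. It pivots on the handle 50 mm from the spindle axis and points outwards; it stays where left and takes about 3 N at its centre to swing. Pushed past its end it drags the handle along.
- tab_center (a point): Centre of the direction tab, 20 mm from its pivot: an upright dark steel fin 34 mm long (it starts at the pivot), 8 mm thick, 20 mm tall, 192 to 212 mm above the bench (this point at 202 mm). x along the fin away from the pivot, z up.
- cylinder: Bystander: glass measuring cylinder, foot 64 mm across, 34 mm tube, 180 mm tall. Origin at the centre of its foot.
- beaker: Bystander: glass beaker 68 mm across, 85 mm tall. Origin at the centre of its underside.
- sample: Bystander: clear sample bottle 54 mm across, 105 mm tall. Origin at the centre of its underside.
Things that resemble listed ones, but are neither listed nor needed, are in the scene too. What is shaped like the cell but blue or red is not meant.

How it is judged (in metres and radians):
On the way, in this order (a step that is already met when the one before it is completed fails the run):
1. the direction tab is flipped to tighten (beyond 0.3 rad) before the seal is loaded (value of joint selector above 0.3 rad and contact force between cell and clamp below 2 N), for 0.2 s.
2. the spindle is pressed on the seal at hand-tight (more than 18 N inside the clamp, reached by a push of about 9.5 N on the knob) (contact force between cell and clamp above 18 N), for 0.2 s.
At the end, for the whole second after the job is handed in: The seal stays pressed (more than 14 N inside the clamp, which friction keeps once the knob was pushed with 9.5 N or more), the direction tab still reads more than 0.2 rad, and handle and spindle are at rest (contact force between cell and clamp above 14 N and value of joint selector above 0.2 rad and velocity of joint handle between -0.05 and 0.05 rad/s and velocity of joint spindle between -0.02 and 0.02 rad/s); the robot touches nothing.
It fails at once if the seal is crushed (more than 58 N inside the clamp, a push of about 17 N on the knob) (contact force between cell and clamp above 58 N).
It fails at once if the spindle is wound backwards (below -0.45 rad) (value of joint spindle below -0.45 rad).
It fails at once if the measuring cylinder is shifted by more than 30 mm or tipped (distance of cylinder from where it was at the start of the episode above 0.03 m or angle between cylinder's own z axis and vertical above 0.35 rad).
It fails at once if the beaker is shifted by more than 30 mm or tipped (distance of beaker from where it was at the start of the episode above 0.03 m or angle between beaker's own z axis and vertical above 0.35 rad).
It fails at once if the sample bottle is shifted by more than 30 mm or tipped (distance of sample from where it was at the start of the episode above 0.03 m or angle between sample's own z axis and vertical above 0.35 rad).
It also fails if it takes over 72 s, if anything falls off the work surface, if the arm or the gripper's body presses on something with over 40 N, if the wrist force passes 120 N, or if a joint passes its speed limit or range.

ROBOT

A 6-joint arm with a two-finger parallel gripper is mounted at the origin on the work surface. World frame = base frame: x ahead of the robot, y to its left, z up, the work surface at z = 0. Lengths are in mm, angles in rad, forces in N, time in s.
With the tool pointing down it reaches from about 300 to 850 mm from the base axis. Payload 5.4 kg.
Tool frame: the origin (TCP) lies at the very end of the fingers, on their centre line; the grasp point (between the pads) lies 19 mm behind it (ctrl.pinch_z is the distance from the TCP to the grasp point, in mm); y points along the fingers, x is the direction in which the jaws open and shut, and the axes are right-handed (so a half turn about y gives the same grasp; the last joint's range is limited). The gripper opens to 85 mm and grips with 20 to 120 N. Pads are 22 mm wide; open, the fingers measure 114 mm over their backs; the gripper's body (76 mm by 85 mm) begins 54 mm behind the grasp point. The pads swing forward as they close: fully open they stand 13 mm farther back than shut.
Start: joints at [1.118, 0.158, 1.597, -0, 1.386, -0.21], TCP at [138.253, 558.115, 231.299] pointing down, gripper open.
Joint ranges: [-2.91, 2.91], [-0.94, 2.29], [0.18, 2.7], [-1.29, 4.43], [0.17, 2.64], [-3, 3]. Speed limits (rad/s): [2.57, 2.57, 3.14, 3.14, 3.14, 3.14].

INTERFACE

Orientations are given as a rotation vector (axis times angle).
In Python, from rig import ctrl gives the robot as it stands.
- The arm moves only by the tool step_arm, never from a script. Its argument "increments" is a list of rows, each an object with "travel": the shift along the world's x, y, z scaled (see below), a list of three; "dr": the turn, a rotation vector about the world's x, y, z scaled (see below), a list of three. In form: [{"travel": [dx, dy, dz], "dr": [rx, ry, rz]}, ...]. A call has 1 to 5 rows; each row is the pose to reach, as a shift and turn from the pose commanded when the call began; what a row does not reach only later rows make up. The controller multiplies each number of a shift by 600 mm and each number of a turn by 30 degrees. A row lasts 1/10 s, in which the tool goes at most 50 mm and 8.59 degrees, less where a joint would pass 70% of its speed; a pose out of reach is approached as far as the arm can. A call with a number of a shift or a turn outside -1 to 1 is refused whole. A call with a gripper value outside its range is refused whole. "hand" is the opening, from -1 (shut) to 1 (fully open), set as the call begins (left out, the last holds). The fingers move at their own pace and stop on an object; "grip_force" is the grip in N (left out, the last holds). Time passes only in rows, so rows that repeat a pose let the fingers close. It gives the time, the measured TCP pose, the force and the opening at its end, in the units of the state.
- ctrl.sense(): the state, without advancing time (a new reading comes with each control period).
- ctrl.capture(name): name is "scene" or "top" or "wrist"; returns (picture, depth): 420x560x3 uint8, red, green, blue; 420x560 float32, mm along the optical axis (not along the pixel's ray), 0 where there is no reading.
- ctrl.camera_info(name): a dict with "K" (3x3 intrinsics, pixels), "dist" ([k1, k2, p1, p2, k3] as OpenCV has them; the pictures are not rectified), "pose" (4x4, takes a point from camera to world coordinates); the wrist camera has in their place "tool_from_camera" (4x4, takes a point from camera to tool coordinates, whose origin is the TCP and whose axes are the tool frame's). Camera axes: x right, y up, looking along -z (the intrinsics and any distortion apply to the point x, -y, -z); pixel columns grow to the right and rows downward; lengths in mm; the calibration is good to about 2 mm. A picture is of the moment at which its call begins: read the wrist's pose just before it. camera_info takes no time and is no camera call.
- ctrl.sign_off(): hands the job in, once; it reports no verdict.
The state is a dict: "time": time; "joints": joint angles; "qvel": joint speeds; "joint_efforts": joint torques, N m; "tcp_pos": TCP position; "ee_rot": TCP orientation; "ft_force": force on the tool from outside, world axes, zero at the start; "ft_torque": the same for the moment, N m; "grip_width": finger opening in mm.
Only numpy, scipy, OpenCV 4.12 (cv2) and the standard library are available. Lean on these libraries where they do the work, as an engineer would, in place of code of your own. Each camera call takes 0.05 s, during which the arm holds its last target.

## Working session

There is one attempt and no reset: what is moved stays moved. The work goes in short steps, Python scripts to look and compute and a tool call to move; the robot and the scene stay as the last step left them, time stands still between calls to the robot, and variables do not carry over. Pictures are saved under pics/ and viewed, and the job is handed in when it is done.

Besides the shell and the picture viewer there is one more tool, called after "Emit:" by a JSON object that holds its "api" and its "payload". step_arm: Moves the arm, as the interface text tells. Shifts and turns lie within -1 to 1; 1 stands for 600 mm of shift or 30 degrees of turn. Its arguments: {"type":"object","properties":{"increments":{"type":"array"},"hand":{"type":"number"},"grip_force":{"type":"number"}},"required":["increments"]}

```bash
ls; mkdir -p pics
python3 - <<'E'
from rig import ctrl
import cv2,numpy as np
s=ctrl.sense();print(s)
for n in ("scene","top","wrist"):
    p,d=ctrl.capture(n);cv2.imwrite(f"pics/{n}0.png",p[:,:,::-1]);np.save(f"pics/{n}0.npy",d)
    i=ctrl.camera_info(n);print(n,{k:np.round(v,3).tolist() for k,v in i.items()})
print(ctrl.pinch_z)
E
```

```text
pics
{'time': 0.0, 'joints': array([ 1.11789183e+00,  1.59050072e-01,  1.59828069e+00,  8.91412027e-06,
        1.38619383e+00, -2.10131103e-01]), 'qvel': array([ 6.58661607e-05,  7.26920984e-05,  7.65026229e-04,  1.32739285e-03,
       -3.20941280e-04, -6.53575441e-04]), 'joint_efforts': array([ 1.42583622e-04, -3.96015573e+01, -3.31424367e+01, -1.92908096e-04,
        8.74261139e-03, -2.15112357e-05]), 'tcp_pos': array([137.9861584 , 557.56113208, 230.29206065]), 'ee_rot': array([-1.31517138, -1.0271889 ,  1.03009346]), 'ft_force': array([0.35693676, 0.41484804, 0.87997882]), 'ft_torque': array([ 0.01168055,  0.00276612, -0.00653925]), 'grip_width': 85.24671478626517}
scene {'K': [[546.879, 0.0, 276.651], [0.0, 546.879, 210.015], [0.0, 0.0, 1.0]], 'dist': [-0.036, 0.0, 0.0, 0.0, 0.0], 'pose': [[-0.879, -0.303, 0.368, 1016.792], [0.476, -0.527, 0.704, 906.939], [-0.019, 0.794, 0.608, 940.843], [0.0, 0.0, 0.0, 1.0]]}
top {'K': [[468.23, 0.0, 279.49], [0.0, 468.23, 208.338], [0.0, 0.0, 1.0]], 'dist': [-0.146, 0.0, 0.0, 0.0, 0.0], 'pose': [[0.006, 0.996, -0.092, 435.96], [-1.0, 0.008, 0.023, 27.417], [0.024, 0.092, 0.995, 1233.555], [0.0, 0.0, 0.0, 1.0]]}
wrist {'K': [[345.857, 0.0, 277.478], [0.0, 345.857, 211.495], [0.0, 0.0, 1.0]], 'dist': [-0.045, 0.0, 0.0, 0.0, 0.0], 'tool_from_camera': [[1.0, 0.0, -0.001, 0.641], [-0.001, 0.286, -0.958, -142.251], [0.0, 0.958, 0.286, 73.763], [0.0, 0.0, 0.0, 1.0]]}
18.700000000000003
```

View pics/scene0.png

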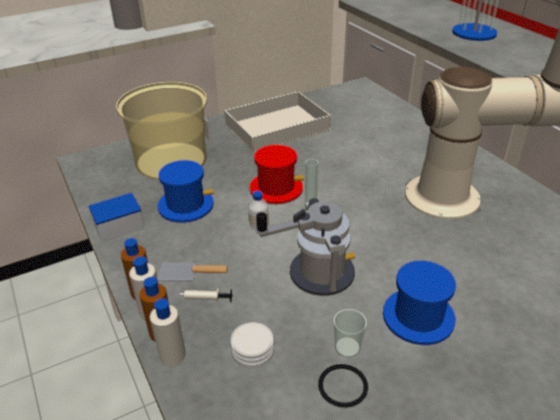

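View pics/top0.png

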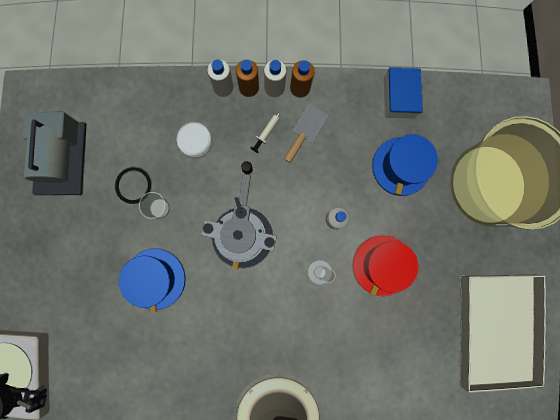

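View pics/wrist0.png

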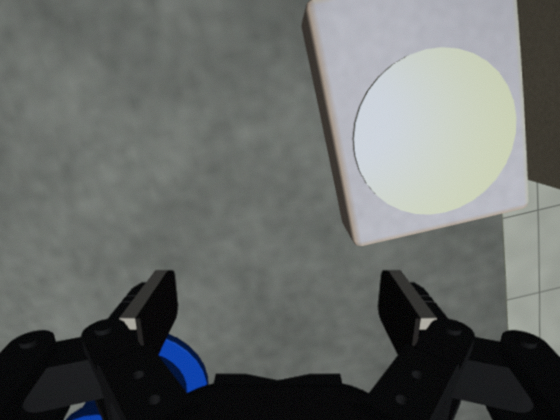

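```bash
cat > h.py <<'E'
import cv2,numpy as np
from rig import ctrl
def pt(n,u,v,z,tcp=None):
    i=ctrl.camera_info(n);K=np.array(i["K"]);D=np.array(i["dist"])
    q=cv2.undistortPoints(np.array([[[u,v]]],float),K,D)[0,0]
    T=np.array(i["pose"]) if "pose" in i else tcp@np.array(i["tool_from_camera"])
    r=T[:3,:3]@np.array([q[0],-q[1],-1]);o=T[:3,3]
    return o+r*(z-o[2])/r[2]
def proj(n,P,tcp=None):
    i=ctrl.camera_info(n);K=np.array(i["K"]);D=np.array(i["dist"])
    T=np.array(i["pose"]) if "pose" in i else tcp@np.array(i["tool_from_camera"])
    c=np.linalg.inv(T)@np.append(P,1);c=np.array([c[0],-c[1],-c[2]])
    return cv2.projectPoints(c.reshape(1,1,3),np.zeros(3),np.zeros(3),K,D)[0].ravel()
def tcp():
    s=ctrl.sense();T=np.eye(4);T[:3,:3]=cv2.Rodrigues(np.array(s["ee_rot"]))[0];T[:3,3]=s["tcp_pos"];return T
def crop(src,dst,x0,y0,x1,y1,k):
    p=cv2.imread(src)[y0:y1,x0:x1];cv2.imwrite(dst,cv2.resize(p,None,fx=k,fy=k,interpolation=cv2.INTER_CUBIC))
E
python3 - <<'E'
from h import *
print(tcp().round(3))
crop("pics/top0.png","pics/topc.png",190,145,290,285,4)
crop("pics/top0.png","pics/topd.png",215,150,270,220,8)
crop("pics/scene0.png","pics/scenec.png",240,150,380,300,4)
E
```

```text
[[ 2.40000e-01 -1.00000e-03 -9.71000e-01  1.38053e+02]
 [ 9.71000e-01 -1.00000e-03  2.40000e-01  5.57693e+02]
 [-1.00000e-03 -1.00000e+00  0.00000e+00  2.30541e+02]
 [ 0.00000e+00  0.00000e+00  0.00000e+00  1.00000e+00]]
```

View pics/topc.png

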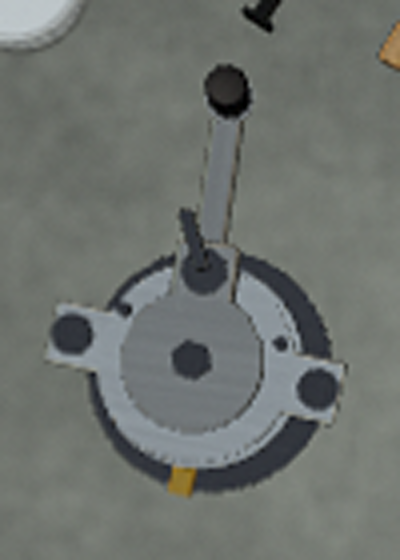

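View pics/topd.png

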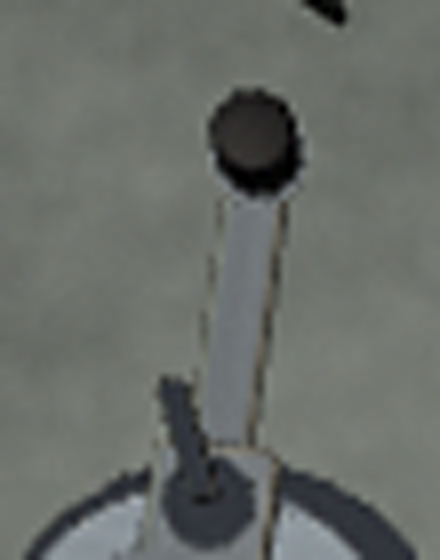

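View pics/scenec.png

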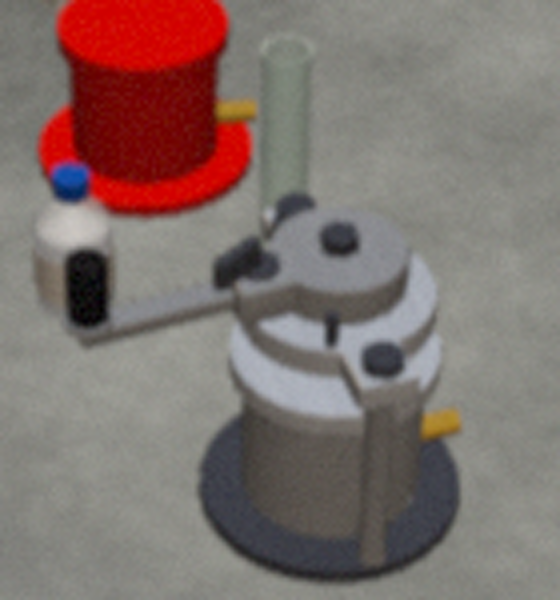

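Run:
```python
from h import *
A=pt("top",190+191/4,145+360/4,192);K=pt("top",246.4,166.3,225);Tt=pt("top",236.5,197.8,212);P=pt("top",240.9,211.9,206)
L1=pt("top",190+123/4,145+310/4,180);L2=pt("top",190+280/4,145+343/4,180)
C1=pt("top",190+72/4,145+333/4,185);C2=pt("top",190+318/4,145+388/4,185)
for n,p in dict(A=A,K=K,T=Tt,P=P,L1=L1,L2=L2,C1=C1,C2=C2).items():
    d=(p-A)[:2];print(n,p.round(1),np.hypot(*d).round(1),np.degrees(np.arctan2(d[1],d[0])).round(1))
d=(Tt-P)[:2];print("tab",np.hypot(*d),np.degrees(np.arctan2(d[1],d[0])))
# scene check
for n,p in dict(knobtop=K,A=A,Tt=Tt).items(): print(n,proj("scene",p).round(1))
def bl(n,u,v,z): print(n,pt("top",u,v,z).round(0))
bl("bottle",340,216,105);bl("bott base",337,220,20);bl("cyl",327,272,180);bl("cylbase",319,272,5);bl("beaker",154,205,5);bl("ring",133,185,0);bl('puck',194,140,40);bl('syringe',256,149,0)
```

```text
A [472.   95.4 192. ] 0.0 0.0
K [620.7  76.6 225. ] 149.9 -7.2
T [552.8  98.  212. ] 80.9 1.8
P [522.4  88.3 206. ] 50.9 -8.1
L1 [500.2 134.9 180. ] 48.5 54.4
L2 [482.4  46.3 180. ] 50.2 -78.1
C1 [486.8 162.8 185. ] 69.0 77.6
C2 [457.1  24.8 185. ] 72.2 -101.9
tab 31.97709699051013 17.706653878263307
knobtop [261.  214.7]
A [324.3 210.5]
Tt [293.6 215.1]
bottle [ 523. -146.  105.]
bott base [ 519. -151.   20.]
cyl [ 391. -105.  180.]
cylbase [ 383. -106.    5.]
beaker [556. 331.   5.]
ring [610. 391.   0.]
puck [723. 223.  40.]
syringe [709.  62.   0.]
```

Emit:
{"api": "step_arm", "payload": {"increments": [{"travel": [0.685,-0.68,0.0],"dr": [0,0,0]},{"travel": [0.685,-0.68,0.0],"dr": [0,0,0]},{"travel": [0.685,-0.68,0.0],"dr": [0,0,0]},{"travel": [0.685,-0.68,0.0],"dr": [0,0,0]},{"travel": [0.685,-0.68,0.0],"dr": [0,0,0]}], "hand": -1}}

```text
time: 0.65
tcp_pos: [316.5, 380.4, 231.1]
ee_rot: [-1.314, -1.029, 1.029]
ft_force: [0.9, 0.2, -0.7]
grip_width: 12.4
```

Emit:
{"api": "step_arm", "payload": {"increments": [{"travel": [0.37,-0.375,0.0],"dr": [0,0,0]},{"travel": [0.37,-0.375,0.0],"dr": [0,0,0]},{"travel": [0.37,-0.375,0.0],"dr": [0,0,0]},{"travel": [0.37,-0.375,0.0],"dr": [0,0,0]},{"travel": [0.37,-0.375,0.0],"dr": [0,0,0]}]}}

```text
time: 1.15
tcp_pos: [492.2, 202.2, 231.1]
ee_rot: [-1.314, -1.028, 1.028]
ft_force: [0.8, 1.3, -0.8]
grip_width: -0.0
```

Emit:
{"api": "step_arm", "payload": {"increments": [{"travel": [0.085,-0.09,0.0],"dr": [0,0,0]},{"travel": [0.085,-0.09,0.0],"dr": [0,0,0]},{"travel": [0.085,-0.09,0.0],"dr": [0,0,0]}]}}

```text
time: 1.45
tcp_pos: [543.9, 147.2, 230.8]
ee_rot: [-1.316, -1.025, 1.026]
ft_force: [0.3, 0.5, -0.7]
grip_width: 0.4
```

Run:
```python
from h import *
print(tcp()[:3,3])
T=tcp();p,d=ctrl.capture("wrist");cv2.imwrite("pics/w1.png",p[:,:,::-1]);np.save("pics/w1T.npy",T)
p,d=ctrl.capture("top");cv2.imwrite("pics/t1.png",p[:,:,::-1])
crop("pics/t1.png","pics/t1c.png",190,145,290,285,4)
```

```text
[543.94031768 147.20778161 230.77274029]
```

View pics/w1.png

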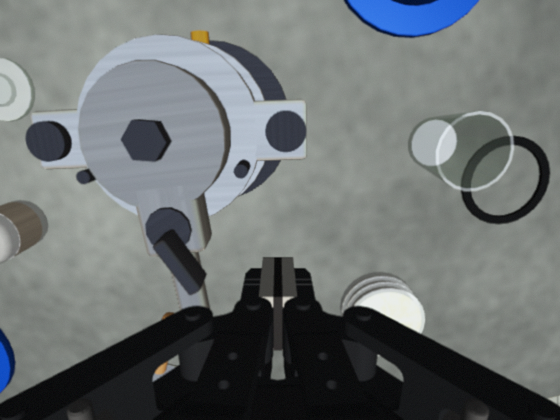

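View pics/t1c.png

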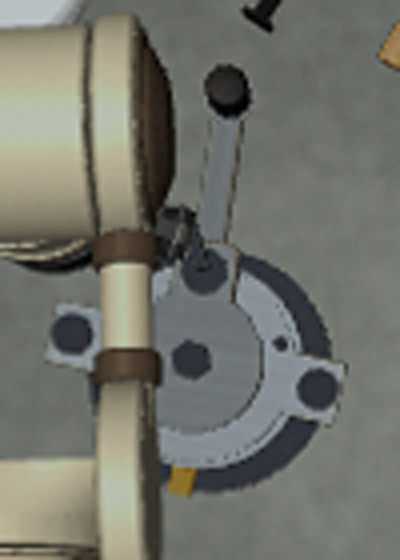

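Run:
```python
from h import *
T=np.load("pics/w1T.npy")
for n,u,v,z in [("hex",146,141,197),("tip",199,288,212),("piv",168,225,206),("lugL",240,172,180),("lugR",84,178,180),("postR",286,130,185),("postL",48,140,185)]: print(n,pt("wrist",u,v,z,T).round(1))
```

```text
hex [471.3  97.9 197. ]
tip [549.6 104.2 212. ]
piv [514.2  97.6 206. ]
lugL [500.7 137.1 180. ]
lugR [481.8  49.  180. ]
postR [484.3 167.7 185. ]
postL [456.8  40.7 185. ]
```

Emit:
{"api": "step_arm", "payload": {"increments": [{"travel": [0.008,0.0,-0.055],"dr": [0,0,0]},{"travel": [0.008,-0.02,-0.055],"dr": [0,0,0]},{"travel": [0.008,-0.035,-0.055],"dr": [0,0,0]},{"travel": [0.008,-0.045,-0.055],"dr": [0,0,0]}]}}

```text
time: 1.95
tcp_pos: [547.2, 122.6, 199.7]
ee_rot: [-1.315, -1.03, 1.028]
ft_force: [0.1, 0.6, -0.1]
grip_width: 0.1
```

Emit:
{"api": "step_arm", "payload": {"increments": [{"travel": [0.0,-0.006,-0.003],"dr": [0,0,0]},{"travel": [0.0,-0.012,-0.003],"dr": [0,0,0]},{"travel": [0.0,-0.018,-0.003],"dr": [0,0,0]},{"travel": [0.0,-0.024,-0.003],"dr": [0,0,0]}]}}

```text
time: 2.35
tcp_pos: [547.6, 108.9, 197.1]
ee_rot: [-1.315, -1.03, 1.027]
ft_force: [1.4, 3.4, 1.1]
grip_width: -0.0
```

Emit:
{"api": "step_arm", "payload": {"increments": [{"travel": [0.0,-0.005,0],"dr": [0,0,0]},{"travel": [0.0,-0.01,0],"dr": [0,0,0]},{"travel": [0.0,-0.015,0],"dr": [0,0,0]}]}}

```text
time: 2.65
tcp_pos: [547.3, 99.7, 196.8]
ee_rot: [-1.314, -1.029, 1.028]
ft_force: [1.9, 4.4, 1.1]
grip_width: 0.1
```

Emit:
{"api": "step_arm", "payload": {"increments": [{"travel": [0.0,-0.005,0],"dr": [0,0,0]},{"travel": [0.0,-0.01,0],"dr": [0,0,0]},{"travel": [0.0,-0.013,0],"dr": [0,0,0]}]}}

```text
time: 2.95
tcp_pos: [546.6, 92.5, 196.4]
ee_rot: [-1.312, -1.028, 1.028]
ft_force: [0.2, 8.3, 1.6]
grip_width: 0.2
```

Run:
```python
from h import *
T=tcp();p,d=ctrl.capture("wrist");cv2.imwrite("pics/w2.png",p[:,:,::-1]);np.save("pics/w2T.npy",T);print(ctrl.sense()["ft_force"])
```

```text
[0.64351746 6.49207562 1.98927848]
```

View pics/w2.png

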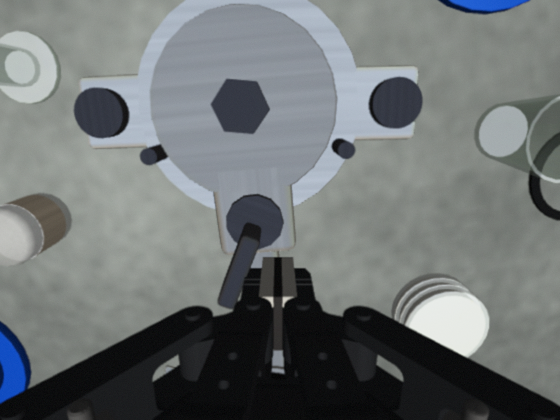

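Run:
```python
from h import *
T=np.load("pics/w2T.npy")
P=lambda u,v,z: pt("wrist",u,v,z,T)
h,p=P(240,106,197),P(254,217,206)
t=P(229,302,212);b=P(250,237,212)
for a in (h,p,t,b):print(a.round(1))
f=lambda a,b:np.degrees(np.arctan2(*(b-a)[1::-1]))
# casing edges: left (216,190)-(222,250); right (296,190)-(294,248)
c1=[P(216,192,185),P(221,250,185)];c2=[P(297,190,189),P(294,248,189)]
print(f(h,p),f(b,t),f(*c1),f(*c2), f(P(102,112,185),P(397,102,185)))
```

```text
[470.6  96.9 197. ]
[513.6  91.7 206. ]
[545.1  72.9 212. ]
[519.4  89.  212. ]
-6.895213757727208 -31.99636638281626 -12.009013952072614 -15.879635711718915 77.83225083748151
```

Emit:
{"api": "step_arm", "payload": {"increments": [{"travel": [0.0,-0.004,0],"dr": [0,0,0]},{"travel": [0.0,-0.008,0],"dr": [0,0,0]},{"travel": [0.0,-0.008,0],"dr": [0,0,0]}]}}

```text
time: 3.3
tcp_pos: [546.6, 89.1, 196.3]
ee_rot: [-1.31, -1.03, 1.026]
ft_force: [0.7, 10.9, 2.1]
grip_width: 0.1
```

Emit:
{"api": "step_arm", "payload": {"increments": [{"travel": [0.0,0.03,0],"dr": [0,0,0]},{"travel": [0.0,0.05,0.06],"dr": [0,0,0]},{"travel": [0.0,0.05,0.1],"dr": [0,0,0]},{"travel": [0.0,0.05,0.1],"dr": [0,0,0]}], "hand": -0.05}}

```text
time: 3.7
tcp_pos: [548.7, 116.5, 260.3]
ee_rot: [-1.319, -1.033, 1.027]
ft_force: [0.7, -1.1, 0.2]
grip_width: 40.3
```

Run:
```python
from h import *
T=tcp();p,d=ctrl.capture("wrist");cv2.imwrite("pics/w3.png",p[:,:,::-1]);np.save("pics/w3T.npy",T);print(ctrl.sense()["ft_force"])
p,d=ctrl.capture("top");cv2.imwrite("pics/t3.png",p[:,:,::-1])
crop("pics/t3.png","pics/t3c.png",190,145,290,285,4)
```

```text
[-0.0777981  -0.02868427 -0.69398926]
```

View pics/w3.png

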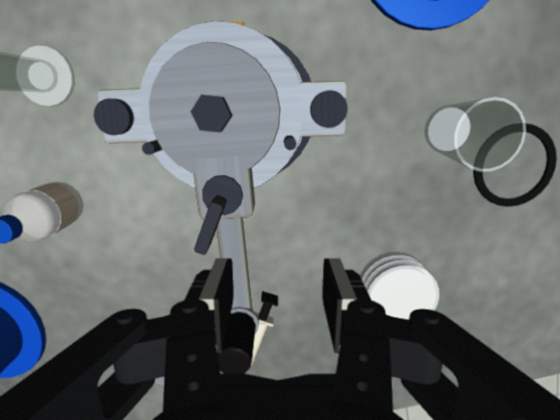

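View pics/t3c.png

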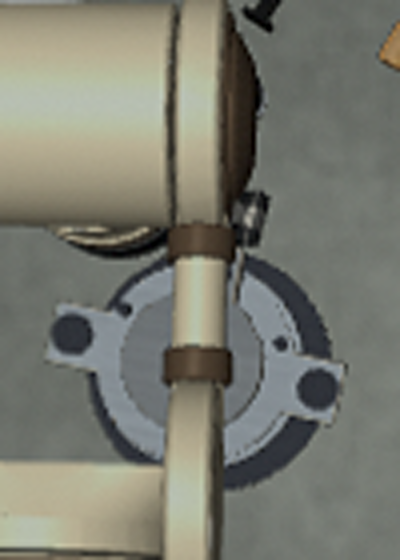

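Run:
```python
from h import *
T=np.load("pics/w3T.npy")
P=lambda u,v,z: pt("wrist",u,v,z,T)
h=P(212,113,197);k=P(236,359,225);t=P(203,252,212);b=P(222,192,212)
f=lambda a,b:np.degrees(np.arctan2(*(b-a)[1::-1]))
for a in (h,k,b,t):print(a.round(1))
print(np.linalg.norm((k-h)[:2]),f(h,k),f(b,t))
```

```text
[470.8  97.8 197. ]
[615.8  74.1 225. ]
[514.   93.5 212. ]
[546.6  71.9 212. ]
146.84380520907024 -9.295436672800504 -33.4924567676082
```

Emit:
{"api": "step_arm", "payload": {"increments": [{"travel": [0.06,-0.035,0.0],"dr": [0,0,0.08]},{"travel": [0.118,-0.075,0.0],"dr": [0,0,0.15]},{"travel": [0.118,-0.075,0.0],"dr": [0,0,0.15]},{"travel": [0.118,-0.075,0.0],"dr": [0,0,0.15]}]}}

```text
time: 4.2
tcp_pos: [617.0, 71.0, 253.8]
ee_rot: [-1.28, -1.082, 1.089]
ft_force: [0.0, -0.0, 0.4]
grip_width: 40.3
```

Run:
```python
from h import *
T=tcp();print(T.round(3));p,d=ctrl.capture("wrist");cv2.imwrite("pics/w4.png",p[:,:,::-1]);np.save("pics/w4T.npy",T);print(ctrl.sense()["ft_force"])
```

```text
[[ 1.65000e-01 -5.00000e-03 -9.86000e-01  6.17005e+02]
 [ 9.86000e-01 -0.00000e+00  1.65000e-01  7.09890e+01]
 [-1.00000e-03 -1.00000e+00  5.00000e-03  2.53830e+02]
 [ 0.00000e+00  0.00000e+00  0.00000e+00  1.00000e+00]]
[-0.15976614  1.16869179  0.20799079]
```

View pics/w4.png

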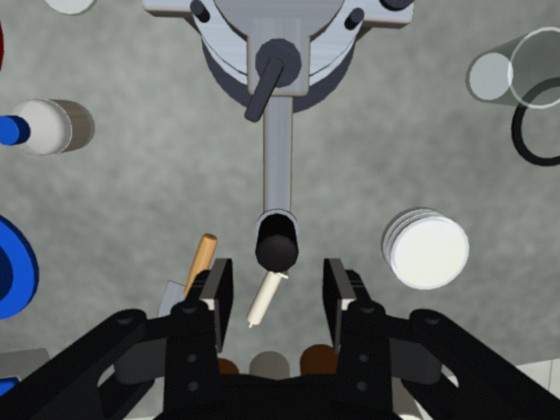

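Run:
```python
from h import *
print(pt("wrist",277,250,225,np.load("pics/w4T.npy")))
```

```text
[615.77492823  71.7685613  225.        ]
```

Emit:
{"api": "step_arm", "payload": {"increments": [{"travel": [0.003,0,-0.04],"dr": [0,0,0]},{"travel": [0.003,0,-0.08],"dr": [0,0,0]},{"travel": [0.003,0,-0.1],"dr": [0,0,0]},{"travel": [0.003,0,-0.1],"dr": [0,0,0]}]}}

```text
time: 4.65
tcp_pos: [617.5, 72.6, 194.0]
ee_rot: [-1.278, -1.084, 1.09]
ft_force: [-0.3, -0.1, -0.5]
grip_width: 40.4
```

```bash
cat > arc.py <<'E'
import numpy as np,sys
C=np.array([471.5,96.]);R=149
def tab(a,b,st,n):
    f=lambda t:C+R*np.array([np.cos(np.radians(t)),np.sin(np.radians(t))])
    s=a
    while (st<0 and s>b+1e-6) or (st>0 and s<b-1e-6):
        print(s,"->",s+st,[ (np.round((f(s+st*i/n)-f(s))/600,4).tolist(),round(st*i/n/30,3)) for i in range(1,n+1)],f(s+st).round(1))
        s+=st
if __name__=="__main__":
    a=list(map(float,sys.argv[1:4]));tab(*a,int(sys.argv[4]))
E
python3 arc.py -9 -57 -6 3
```

```text
-9.0 -> -15.0 [([-0.0015, -0.0085], -0.067), ([-0.0033, -0.017], -0.133), ([-0.0054, -0.0254], -0.2)] [615.4  57.4]
-15.0 -> -21.0 [([-0.0024, -0.0083], -0.067), ([-0.0051, -0.0166], -0.133), ([-0.008, -0.0247], -0.2)] [610.6  42.6]
-21.0 -> -27.0 [([-0.0032, -0.008], -0.067), ([-0.0068, -0.016], -0.133), ([-0.0106, -0.0237], -0.2)] [604.3  28.4]
-27.0 -> -33.0 [([-0.0041, -0.0077], -0.067), ([-0.0084, -0.0152], -0.133), ([-0.013, -0.0225], -0.2)] [596.5  14.8]
-33.0 -> -39.0 [([-0.0048, -0.0072], -0.067), ([-0.0099, -0.0142], -0.133), ([-0.0153, -0.021], -0.2)] [587.3   2.2]
-39.0 -> -45.0 [([-0.0056, -0.0066], -0.067), ([-0.0114, -0.0131], -0.133), ([-0.0174, -0.0193], -0.2)] [576.9  -9.4]
-45.0 -> -51.0 [([-0.0062, -0.006], -0.067), ([-0.0127, -0.0118], -0.133), ([-0.0193, -0.0174], -0.2)] [565.3 -19.8]
-51.0 -> -57.0 [([-0.0068, -0.0053], -0.067), ([-0.0138, -0.0104], -0.133), ([-0.021, -0.0153], -0.2)] [552.7 -29. ]
```

Emit:
{"api": "step_arm", "payload": {"increments": [{"travel": [-0.0015,-0.0085,0],"dr": [0,0,-0.067]},{"travel": [-0.0033,-0.017,0],"dr": [0,0,-0.133]},{"travel": [-0.0054,-0.0254,0],"dr": [0,0,-0.2]}], "hand": -0.27}}

```text
time: 4.95
tcp_pos: [616.8, 57.8, 197.8]
ee_rot: [-1.325, -1.009, 1.004]
ft_force: [-0.0, 5.7, -1.0]
grip_width: 31.2
```

Emit:
{"api": "step_arm", "payload": {"increments": [{"travel": [-0.0024,-0.0083,0],"dr": [0,0,-0.067]},{"travel": [-0.0051,-0.0166,0],"dr": [0,0,-0.133]},{"travel": [-0.008,-0.0247,0],"dr": [0,0,-0.2]}]}}

```text
time: 5.25
tcp_pos: [612.0, 42.9, 197.7]
ee_rot: [-1.363, -0.93, 0.925]
ft_force: [0.7, 6.4, -0.4]
grip_width: 31.4
```

Emit:
{"api": "step_arm", "payload": {"increments": [{"travel": [-0.0032,-0.008,0],"dr": [0,0,-0.067]},{"travel": [-0.0068,-0.016,0],"dr": [0,0,-0.133]},{"travel": [-0.0106,-0.0237,0],"dr": [0,0,-0.2]}]}}

```text
time: 5.55
tcp_pos: [605.8, 28.6, 197.8]
ee_rot: [-1.398, -0.85, 0.845]
ft_force: [1.6, 6.5, -1.5]
grip_width: 31.2
```

Emit:
{"api": "step_arm", "payload": {"increments": [{"travel": [-0.0041,-0.0077,0],"dr": [0,0,-0.067]},{"travel": [-0.0084,-0.0152,0],"dr": [0,0,-0.133]},{"travel": [-0.013,-0.0225,0],"dr": [0,0,-0.2]}]}}

```text
time: 5.85
tcp_pos: [598.1, 15.1, 197.8]
ee_rot: [-1.43, -0.77, 0.765]
ft_force: [2.4, 5.8, -1.0]
grip_width: 31.4
```

Emit:
{"api": "step_arm", "payload": {"increments": [{"travel": [-0.0048,-0.0072,0],"dr": [0,0,-0.067]},{"travel": [-0.0099,-0.0142,0],"dr": [0,0,-0.133]},{"travel": [-0.0153,-0.021,0],"dr": [0,0,-0.2]}]}}

```text
time: 6.15
tcp_pos: [589.0, 2.4, 197.8]
ee_rot: [-1.459, -0.69, 0.684]
ft_force: [1.8, 6.2, -1.9]
grip_width: 30.9
```

Emit:
{"api": "step_arm", "payload": {"increments": [{"travel": [-0.0056,-0.0066,0],"dr": [0,0,-0.067]},{"travel": [-0.0114,-0.0131,0],"dr": [0,0,-0.133]},{"travel": [-0.0174,-0.0193,0],"dr": [0,0,-0.2]}]}}

```text
time: 6.45
tcp_pos: [578.7, -9.3, 197.8]
ee_rot: [-1.484, -0.609, 0.603]
ft_force: [2.8, 4.9, -2.0]
grip_width: 30.9
```

Emit:
{"api": "step_arm", "payload": {"increments": [{"travel": [-0.0062,-0.006,0],"dr": [0,0,-0.067]},{"travel": [-0.0127,-0.0118,0],"dr": [0,0,-0.133]}]}}

```text
time: 6.65
tcp_pos: [571.1, -16.4, 197.8]
ee_rot: [-1.499, -0.555, 0.549]
ft_force: [3.5, 5.6, -2.2]
grip_width: 31.3
```

```bash
python3 arc.py -49 26 15 5; python3 arc.py 26 -58 -6 3
```

```text
-49.0 -> -34.0 [([0.0096, 0.0088], 0.1), ([0.0187, 0.0181], 0.2), ([0.0273, 0.0278], 0.3), ([0.0354, 0.038], 0.4), ([0.043, 0.0486], 0.5)] [595.   12.7]
-34.0 -> -19.0 [([0.007, 0.011], 0.1), ([0.0134, 0.0223], 0.2), ([0.0192, 0.0339], 0.3), ([0.0244, 0.0458], 0.4), ([0.0289, 0.058], 0.5)] [612.4  47.5]
-19.0 -> -4.0 [([0.0039, 0.0124], 0.1), ([0.0072, 0.025], 0.2), ([0.0098, 0.0377], 0.3), ([0.0117, 0.0506], 0.4), ([0.0129, 0.0635], 0.5)] [620.1  85.6]
-4.0 -> 11.0 [([0.0006, 0.013], 0.1), ([0.0005, 0.026], 0.2), ([-0.0003, 0.039], 0.3), ([-0.0018, 0.0519], 0.4), ([-0.004, 0.0647], 0.5)] [617.8 124.4]
11.0 -> 26.0 [([-0.0028, 0.0127], 0.1), ([-0.0063, 0.0252], 0.2), ([-0.0104, 0.0376], 0.3), ([-0.0152, 0.0496], 0.4), ([-0.0206, 0.0615], 0.5)] [605.4 161.3]
26.0 -> 20.0 [([0.0037, -0.0079], -0.067), ([0.0071, -0.0158], -0.133), ([0.0102, -0.0239], -0.2)] [611.5 147. ]
20.0 -> 14.0 [([0.0028, -0.0082], -0.067), ([0.0054, -0.0165], -0.133), ([0.0076, -0.0249], -0.2)] [616.1 132. ]
14.0 -> 8.0 [([0.0019, -0.0084], -0.067), ([0.0036, -0.017], -0.133), ([0.005, -0.0255], -0.2)] [619.  116
[... 584 characters left out ...]
 -28.0 [([-0.0034, -0.008], -0.067), ([-0.0071, -0.0158], -0.133), ([-0.011, -0.0236], -0.2)] [603.1  26. ]
-28.0 -> -34.0 [([-0.0042, -0.0076], -0.067), ([-0.0087, -0.015], -0.133), ([-0.0134, -0.0223], -0.2)] [595.   12.7]
-34.0 -> -40.0 [([-0.005, -0.0071], -0.067), ([-0.0102, -0.014], -0.133), ([-0.0156, -0.0208], -0.2)] [5.856e+02 2.000e-01]
-40.0 -> -46.0 [([-0.0057, -0.0065], -0.067), ([-0.0116, -0.0129], -0.133), ([-0.0177, -0.019], -0.2)] [575.  -11.2]
-46.0 -> -52.0 [([-0.0063, -0.0059], -0.067), ([-0.0129, -0.0116], -0.133), ([-0.0196, -0.0171], -0.2)] [563.2 -21.4]
-52.0 -> -58.0 [([-0.0069, -0.0052], -0.067), ([-0.014, -0.0102], -0.133), ([-0.0213, -0.0149], -0.2)] [550.5 -30.4]
```

Emit:
{"api": "step_arm", "payload": {"increments": [{"travel": [0.0096,0.0088,0],"dr": [0,0,0.1]},{"travel": [0.0187,0.0181,0],"dr": [0,0,0.2]},{"travel": [0.0273,0.0278,0],"dr": [0,0,0.3]},{"travel": [0.0354,0.038,0],"dr": [0,0,0.4]},{"travel": [0.043,0.0486,0],"dr": [0,0,0.5]}]}}

```text
time: 7.15
tcp_pos: [596.5, 11.2, 198.0]
ee_rot: [-1.437, -0.757, 0.757]
ft_force: [-2.0, -1.5, 0.7]
grip_width: 31.7
```

Emit:
{"api": "step_arm", "payload": {"increments": [{"travel": [0.007,0.011,0],"dr": [0,0,0.1]},{"travel": [0.0134,0.0223,0],"dr": [0,0,0.2]},{"travel": [0.0192,0.0339,0],"dr": [0,0,0.3]},{"travel": [0.0244,0.0458,0],"dr": [0,0,0.4]},{"travel": [0.0289,0.058,0],"dr": [0,0,0.5]}]}}

```text
time: 7.65
tcp_pos: [614.0, 46.0, 198.1]
ee_rot: [-1.353, -0.957, 0.956]
ft_force: [-2.1, -1.7, 0.8]
grip_width: 30.8
```

Emit:
{"api": "step_arm", "payload": {"increments": [{"travel": [0.0039,0.0124,0],"dr": [0,0,0.1]},{"travel": [0.0072,0.025,0],"dr": [0,0,0.2]},{"travel": [0.0098,0.0377,0],"dr": [0,0,0.3]},{"travel": [0.0117,0.0506,0],"dr": [0,0,0.4]},{"travel": [0.0129,0.0635,0],"dr": [0,0,0.5]}]}}

```text
time: 8.15
tcp_pos: [621.9, 83.9, 198.0]
ee_rot: [-1.248, -1.153, 1.152]
ft_force: [-0.7, -2.0, 0.4]
grip_width: 31.3
```

Emit:
{"api": "step_arm", "payload": {"increments": [{"travel": [0.0006,0.013,0],"dr": [0,0,0.1]},{"travel": [0.0005,0.026,0],"dr": [0,0,0.2]},{"travel": [-0.0003,0.039,0],"dr": [0,0,0.3]},{"travel": [-0.0018,0.0519,0],"dr": [0,0,0.4]},{"travel": [-0.004,0.0647,0],"dr": [0,0,0.5]}]}}

```text
time: 8.65
tcp_pos: [619.9, 122.8, 198.1]
ee_rot: [-1.12, -1.346, 1.344]
ft_force: [1.8, -2.3, -0.7]
grip_width: 31.1
```

Emit:
{"api": "step_arm", "payload": {"increments": [{"travel": [-0.0028,0.0127,0],"dr": [0,0,0.1]},{"travel": [-0.0063,0.0252,0],"dr": [0,0,0.2]},{"travel": [-0.0104,0.0376,0],"dr": [0,0,0.3]},{"travel": [-0.0152,0.0496,0],"dr": [0,0,0.4]},{"travel": [-0.0206,0.0615,0],"dr": [0,0,0.5]}]}}

```text
time: 9.15
tcp_pos: [607.7, 159.9, 198.2]
ee_rot: [-0.968, -1.532, 1.53]
ft_force: [2.5, -2.2, -1.2]
grip_width: 31.1
```

Emit:
{"api": "step_arm", "payload": {"increments": [{"travel": [0.0037,-0.0079,0],"dr": [0,0,-0.067]},{"travel": [0.0071,-0.0158,0],"dr": [0,0,-0.133]},{"travel": [0.0102,-0.0239,0],"dr": [0,0,-0.2]}]}}

```text
time: 9.45
tcp_pos: [613.1, 145.7, 197.3]
ee_rot: [-1.031, -1.454, 1.452]
ft_force: [-0.8, 1.6, 1.5]
grip_width: 30.8
```

Emit:
{"api": "step_arm", "payload": {"increments": [{"travel": [0.0028,-0.0082,0],"dr": [0,0,-0.067]},{"travel": [0.0054,-0.0165,0],"dr": [0,0,-0.133]},{"travel": [0.0076,-0.0249,0],"dr": [0,0,-0.2]}]}}

```text
time: 9.75
tcp_pos: [617.3, 130.9, 196.5]
ee_rot: [-1.089, -1.38, 1.379]
ft_force: [0.0, 1.3, 1.3]
grip_width: 30.9
```

Play only (≈1.5 N). Continuing.

Emit:
{"api": "step_arm", "payload": {"increments": [{"travel": [0.0019,-0.0084,0],"dr": [0,0,-0.067]},{"travel": [0.0036,-0.017,0],"dr": [0,0,-0.133]},{"travel": [0.005,-0.0255,0],"dr": [0,0,-0.2]}]}}

```text
time: 10.05
tcp_pos: [620.1, 116.0, 196.5]
ee_rot: [-1.145, -1.304, 1.304]
ft_force: [-1.9, 4.1, 1.1]
grip_width: 31.0
```

Emit:
{"api": "step_arm", "payload": {"increments": [{"travel": [0.0011,-0.0086,0],"dr": [0,0,-0.067]},{"travel": [0.0018,-0.0172,0],"dr": [0,0,-0.133]},{"travel": [0.0023,-0.0259,0],"dr": [0,0,-0.2]}]}}

```text
time: 10.35
tcp_pos: [621.2, 101.4, 196.5]
ee_rot: [-1.195, -1.229, 1.227]
ft_force: [-0.4, 5.3, 2.1]
grip_width: 31.3
```

Emit:
{"api": "step_arm", "payload": {"increments": [{"travel": [0.0002,-0.0087,0],"dr": [0,0,-0.067]},{"travel": [0.0,-0.0173,0],"dr": [0,0,-0.133]},{"travel": [-0.0005,-0.026,0],"dr": [0,0,-0.2]}]}}

```text
time: 10.65
tcp_pos: [620.9, 86.5, 196.5]
ee_rot: [-1.243, -1.152, 1.149]
ft_force: [-0.9, 8.0, 0.9]
grip_width: 31.5
```

Emit:
{"api": "step_arm", "payload": {"increments": [{"travel": [-0.0002,-0.0043,0],"dr": [0,0,-0.033]},{"travel": [-0.0007,-0.0086,0],"dr": [0,0,-0.067]}]}}

```text
time: 10.85
tcp_pos: [620.5, 81.6, 196.5]
ee_rot: [-1.258, -1.127, 1.123]
ft_force: [0.1, 8.9, 1.6]
grip_width: 31.1
```

Emit:
{"api": "step_arm", "payload": {"increments": [{"travel": [-0.0004,-0.0043,0],"dr": [0,0,-0.033]},{"travel": [-0.001,-0.0086,0],"dr": [0,0,-0.067]}]}}

```text
time: 11.05
tcp_pos: [620.0, 76.8, 196.5]
ee_rot: [-1.273, -1.101, 1.096]
ft_force: [0.6, 9.8, 2.0]
grip_width: 31.4
```

Emit:
{"api": "step_arm", "payload": {"increments": [{"travel": [-0.0006,-0.0043,0],"dr": [0,0,-0.033]},{"travel": [-0.0013,-0.0085,0],"dr": [0,0,-0.067]}]}}

```text
time: 11.25
tcp_pos: [619.2, 71.9, 196.5]
ee_rot: [-1.287, -1.075, 1.07]
ft_force: [0.8, 11.4, 1.4]
grip_width: 31.4
```

Emit:
{"api": "step_arm", "payload": {"increments": [{"travel": [-0.0004,-0.0025,0],"dr": [0,0,-0.02]},{"travel": [-0.0008,-0.005,0],"dr": [0,0,-0.04]}]}}

```text
time: 11.45
tcp_pos: [618.7, 69.1, 196.5]
ee_rot: [-1.295, -1.06, 1.054]
ft_force: [0.4, 11.4, 1.3]
grip_width: 31.1
```

Run:
```python
from h import *
for i in range(3):
    T=tcp();p,d=ctrl.capture("wrist");print(ctrl.sense()["ft_force"],tcp()[:3,3])
cv2.imwrite("pics/w5.png",p[:,:,::-1])
```

```text
[ 0.3309691  10.46855826  2.43145848] [618.7115536   68.91050985 196.47345548]
[ 0.75099747 10.23523762  2.23658193] [618.72869185  68.90216216 196.51209702]
[ 1.23017996 11.10017292  1.75241288] [618.72205048  68.89278079 196.50151025]
```

View pics/w5.png

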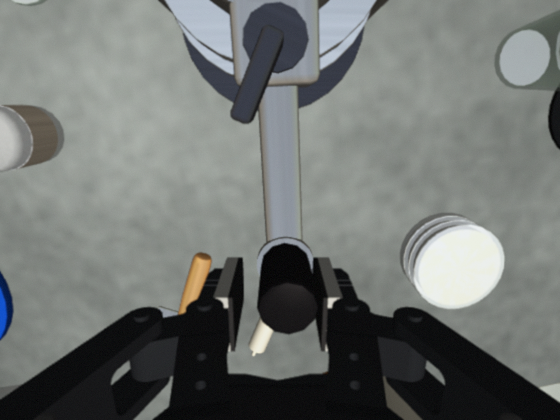

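Emit:
{"api": "step_arm", "payload": {"increments": [{"travel": [-0.0006,-0.0032,0],"dr": [0,0,-0.025]},{"travel": [-0.0011,-0.006,0],"dr": [0,0,-0.047]}]}}

```text
time: 11.8
tcp_pos: [618.1, 65.8, 196.5]
ee_rot: [-1.305, -1.042, 1.036]
ft_force: [-0.0, 12.3, 1.4]
grip_width: 31.1
```

Emit:
{"api": "step_arm", "payload": {"increments": [{"travel": [0,0.005,0],"dr": [0,0,0]},{"travel": [0,0.005,0],"dr": [0,0,0]},{"travel": [0,0.005,0],"dr": [0,0,0]},{"travel": [0,0.005,0.05],"dr": [0,0,0]},{"travel": [0,0.005,0.12],"dr": [0,0,0]}], "hand": 0.15}}

```text
time: 12.3
tcp_pos: [616.5, 65.2, 265.9]
ee_rot: [-1.305, -1.034, 1.044]
ft_force: [1.0, -0.2, 0.9]
grip_width: 49.4
```

Emit:
{"api": "step_arm", "payload": {"increments": [{"travel": [0,0.05,0.05],"dr": [0,0,0]},{"travel": [0,0.1,0.05],"dr": [0,0,0]},{"travel": [0,0.15,0.05],"dr": [0,0,0]},{"travel": [0,0.15,0.05],"dr": [0,0,0]}]}}

```text
time: 12.7
tcp_pos: [618.2, 158.1, 299.0]
ee_rot: [-1.308, -1.043, 1.041]
ft_force: [0.4, -0.4, -0.3]
grip_width: 49.1
```

Run:
```python
from h import *
s=ctrl.sense();print(s["time"],s["tcp_pos"],s["ft_force"])
p,d=ctrl.capture("wrist");cv2.imwrite("pics/w6.png",p[:,:,::-1])
p,d=ctrl.capture("scene");cv2.imwrite("pics/s6.png",p[:,:,::-1])
```

```text
12.7 [618.23608723 158.12696968 299.00404963] [ 0.44272751 -0.43916834 -0.27559146]
```

View pics/w6.png

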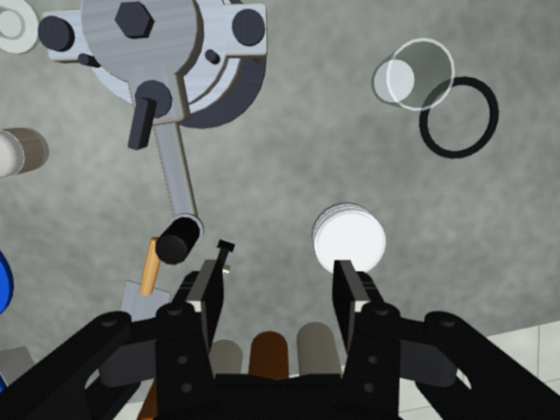

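View pics/s6.png

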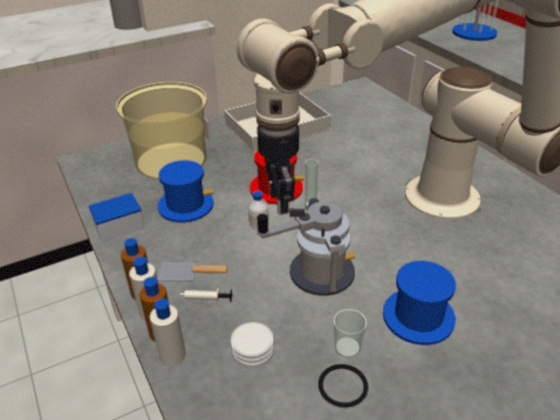

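Run:
```python
from rig import ctrl
print(ctrl.sign_off())
```

```text
the job is handed in; nothing more can be done
None
```

I flipped the direction tab from loosen to tighten with the closed fingertips. I then worked the knob clockwise in two strokes, with a free return stroke between them, and handed the job in after about 12.7 s. I don't have the verdict, because sign-off reports none.

- **Tab:** I measured it at about +0.42 rad after the flip. In the last picture it still sits on the tighten side.
- **Tightness:** the push ran at about 6 N until the seal was met, then climbed from 8.0 to 12.3 N over the last small steps. I stopped there, between the 10 N and 16 N limits. The last part of that rise was uneven (two readings of 11.4 N before 12.3 N), and held still the force eased to 10–11 N.
- **Winding:** the return stroke took only about 2 to 3 N, so the ratchet was clicking free and not winding the spindle backwards.
- **Release:** the hand was clear of the knob, with wrist force near 0 N. The measuring cylinder, beaker and sample bottle stand where they were in the last scene picture.

My position measurements from the wrist and top cameras differed by about 2–5 mm (up to about 9 mm on the tab pivot). I allowed for this with clearance, and it caused no problem I could see.

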